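Charge the bench air pump

ROBOT

A 6-joint arm with a two-finger parallel gripper is mounted at the origin on a cart in front of the work surface, level with it; the furniture and walls round the work are solid. World frame = base frame: x ahead of the robot, y to its left, z up, the work surface at z = 0. Lengths are in m, angles in degrees, forces in N, time in s.
With the tool pointing down it reaches from about 0.325 to 0.775 m from the base axis. Payload 5.5 kg.
Tool frame: the origin (TCP) lies at the centre of the arm's flange, where the gripper is bolted on; the fingertips stand 182 mm ahead of it and the grasp point (between the pads) lies 163 mm ahead of it; z points along the fingers, y is the direction in which the jaws open and shut (so a half turn about z gives the same grasp; the last joint's range is limited). The gripper opens to 88 mm and grips with 3 to 60 N. Pads are 20 mm wide; open, the fingers measure 115 mm over their backs; the gripper's body (75 mm by 178 mm) begins 61 mm behind the grasp point.
Start: joints at [67.684, 5.22, 70.514, -0, 104.267, -3.249], TCP at [0.196, 0.567, 0.405] pointing down, gripper open.
Joint ranges: [-164.24, 164.24], [-49.07, 125.15], [9.68, 141.18], [-86.29, 266.29], [3.28, 154.24], [-151.56, 151.56]. Speed limits (degrees/s): [147.25, 147.25, 172.46, 180, 180, 180].

INTERFACE

Orientations are given as [roll, pitch, yaw] about the fixed x, y, z axes, in that order (R = Rz(yaw) Ry(pitch) Rx(roll)).
In Python, from station import r gives the robot as it stands. The module is installed in compiled form; this text tells all that it offers. Calls block until the motion is done:
- r.reach(position, orientation): joint-space move of the TCP to a pose.
- r.servo_line(position, rotation=None, speed=0.15): straight line of the TCP; rotation=None keeps the orientation; speed is the mean speed in m/s.
- r.move_joints(angles): joint-space move.
- r.let_go() and r.grab(squeeze=None): open the fingers fully, or close them until they stop; squeeze is the grip in N (None keeps the last).
- r.wait(seconds).
- r.inverse_kinematics(position, orientation): joint angles nearest the present ones, or None.
- r.sense(): the state.
- r.snapshot(name): name is "side" or "top" or "wrist"; returns a dict with "frame" (420x560x3 uint8, red, green, blue), "fx", "fy", "cx", "cy" (pixels), "dist_coeffs" ([k1, k2, p1, p2, k3] as OpenCV has them; the pictures are not rectified), "R" (3x3) and "t" (3): a world point X has camera coordinates R X + t. Camera axes: x right, y down, z forward; pixel columns grow to the right and rows downward; lengths in m; the calibration is good to about 2 mm. A picture is of the moment at which its call begins. There is no depth.
A pose or a line that the arm cannot do raises r.IKError and nothing moves.
- r.hand_in(): hands the job in, once; it reports no verdict.
The state is a dict: "clock": time; "joints": joint angles; "joint_vel": joint speeds; "joint_torque": joint torques, N m; "tcp_pos": TCP position; "orientation": TCP orientation; "contact_force": force on the tool from outside, world axes, zero at the start; "torque": the same for the moment, N m; "opening": finger opening in m.
Only numpy, scipy, OpenCV 4.12 (cv2) and the standard library are available. Lean on these libraries where they do the work, as an engineer would, in place of code of your own. Each camera call takes 0.05 s, during which the arm holds its last target.

TASK

Push the yellow vent tap handle of the bench air pump round until it is fully shut (pointing out to the side), and only then pump the red plunger knob with full strokes, pressing it all the way down and letting it come all the way up, until the green indicator pin has popped fully out and its yellow foot band shows; leave the plunger up. Only push and press: lift or shift none of the things that stand round about, and do not touch the indicator pin.

Things in the scene. Friction and masses are not known exactly. Their poses are not given: they have to be found in the camera images.
- pump: bench air pump fixed to the worktop: grey base plate 130 (x) by 165 mm (y), 12 mm thick, x -50 to +80; upright aluminium barrel 54 mm across, 80 mm tall, with the plunger; blue reservoir 44 mm across, 140 mm long, 55 mm behind the barrel, top at 58 mm. Origin: on the worktop under the barrel axis; z up, -x is the pump's front, +y its left (indicator pin), -y its right (vent tap)
- plunger_top (a point): centre of the top of the red mushroom plunger knob, 48 mm across (flat top about 36 mm), 112 mm above the worktop when up; moves with the knob
- plunger (a joint): how far the knob is pressed, m: 0 up, 0.015 fully down on its stop. A spring returns it: about 4 N to start, 8 N plus 2.5 N of pumping load at the bottom. Only strokes of over about 12 mm surely raise the pin, and the knob must come up to within 2 mm of the top before the next; three to five full strokes are needed, depending on the start
- tap_axis (a point): on the vertical turning axis of the vent tap, at the mid-height of its handle (72 mm above the worktop); at x -4, y -62 mm in the pump's frame; the brass post under it is 22 mm across up to 60 mm
- tap_tip (a point): on the middle line of the yellow tap handle, 42 mm out from tap_axis (the handle's end is 52 mm out), at mid-height; the handle is a flat bar 9 mm thick and 14 mm tall (65 to 79 mm above the worktop); moves with the handle
- tap (a joint): angle of the tap handle, rad, counter-clockwise seen from above: 0 open (handle points to the pump's front, -x), 1.57 fully shut against its stop (handle points to the pump's right side, -y). Held by friction, about 1.5 N at the tip; it stays where it is left
- pin_top (a point): centre of the top of the green indicator pin, 13 mm across; moves with the pin, straight up
- pin (a joint): how far the indicator pin has come out, m: 0 to 0.004 at the start, 0.024 fully out. It creeps up with the first strokes, to about 0.006, and jumps out with the last; it stays up by itself. A yellow band 5 mm tall at its foot is hidden in the collar until the pin is nearly out and stands wholly above it when it is fully out
- pin_collar (a point): centre of the top of the black round collar (26 mm across, 50 mm above the worktop, on a black block 42 mm tall) from which the pin rises; at x -4, y +58 mm in the pump's frame
- specimen_cup_mid (a point): bystander, loose, to be left alone: specimen cup with a blue screw lid and a yellow body, 64 mm across, 84 mm tall; the point is on its axis at mid-height
- dropper_bottle_mid (a point): bystander, loose, to be left alone: small white dropper bottle, 28 mm across, 74 mm tall; the point is on its axis at mid-height
- cotton_jar_mid (a point): bystander, loose, to be left alone: clear jar with a red lid, 62 mm across, 86 mm tall; the point is on its axis at mid-height
- marker_pen_mid (a point): bystander, loose, to be left alone: blue and white marker pen lying down, 135 mm long, 17 mm thick; the point is on its axis at mid-height
- soap_pump_mid (a point): bystander, loose, to be left alone: white soap bottle with a red pump head, 61x73x181 mm; it is not the pump of this task; the point is on its axis at mid-height
- timer_mid (a point): bystander, loose, to be left alone: white and green kitchen-type timer, 54x58x71 mm; the point is on its axis at mid-height

How it is judged (in metres and radians):
On the way, in this order (a step that is already met when the one before it is completed fails the run):
1. the vent tap is shut (value of joint tap above 1.4 rad), for 0.1 s.
2. the knob is pressed fully down in a pumping stroke (value of joint plunger above 0.0105 m).
3. the indicator pin is fully out (value of joint pin above 0.0215 m), for 0.2 s.
At the end, for the whole second after the job is handed in: the vent tap is shut (over 1.4 rad), the indicator pin is fully out (over 21.5 mm), the plunger is back up (pressed less than 2 mm) and each loose bystander stands within 20 mm of where it was (value of joint tap above 1.4 rad and value of joint pin above 0.0215 m and value of joint plunger below 0.002 m and distance of each of specimen_cup_mid, dropper_bottle_mid, cotton_jar_mid, marker_pen_mid, soap_pump_mid, timer_mid from where it was at the start of the episode below 0.02 m); the robot touches nothing.
It fails at once if the plunger is pressed (over 5 mm) while the vent tap is not shut (under 1.3 rad) (value of joint plunger above 0.005 m and value of joint tap below 1.3 rad).
It fails at once if the indicator pin is touched by the robot (over 1 N) (contact force between any of the arm, the fingers and pin above 1 N).
It fails at once if a loose bystander is knocked, lifted or carried off (moved over 30 mm) (distance of any of specimen_cup_mid, dropper_bottle_mid, cotton_jar_mid, marker_pen_mid, soap_pump_mid, timer_mid from where it was at the start of the episode above 0.03 m).
It also fails if it takes over 58 s, if anything falls off the work surface, if the arm or the gripper's body presses on something with over 40 N, if the wrist force passes 120 N, or if a joint passes its speed limit or range.

## Working session

There is one attempt and no reset: what is moved stays moved. The work goes in short steps, each a Python script; the robot and the scene stay as the last script left them, time stands still between calls to the robot, and variables do not carry over. Pictures are saved under pics/ and viewed, and the job is handed in when it is done.

```bash
mkdir -p pics; cat > h.py <<'E'
import numpy as np,cv2,pickle
from station import r
def snap(n,f):
    s=r.snapshot(n); cv2.imwrite(f'pics/{f}.png',s['frame'][:,:,::-1]); pickle.dump({k:s[k] for k in s},open(f'pics/{f}.pkl','wb')); return s
def K(s): return np.array([[s['fx'],0,s['cx']],[0,s['fy'],s['cy']],[0,0,1]])
def ray(s,uv):
    p=cv2.undistortPoints(np.array([[uv]],float),K(s),np.array(s['dist_coeffs']))[0,0]
    R=np.array(s['R']);t=np.array(s['t']); return -R.T@t, R.T@np.array([p[0],p[1],1])
def onz(s,uv,z):
    o,d=ray(s,uv); return o+d*(z-o[2])/d[2]
def tri(s1,u1,s2,u2):
    o1,d1=ray(s1,u1);o2,d2=ray(s2,u2);d1/=np.linalg.norm(d1);d2/=np.linalg.norm(d2)
    a=np.linalg.lstsq(np.array([d1,-d2]).T,o2-o1,rcond=None)[0]
    p,q=o1+a[0]*d1,o2+a[1]*d2; return (p+q)/2,np.linalg.norm(p-q)
def proj(s,X):
    R=np.array(s['R']);return cv2.projectPoints(np.array([X],float),cv2.Rodrigues(R)[0],np.array(s['t'],float),K(s),np.array(s['dist_coeffs']))[0][0,0]
def load(f): return pickle.load(open(f'pics/{f}.pkl','rb'))
E
python3 - <<'E'
from h import *
for n in ['side','top','wrist']:
    s=snap(n,n+'0'); print(n,-np.array(s['R']).T@np.array(s['t']),s['fx'])
print(r.sense()['clock'],r.sense()['contact_force'])
E
```

```text
side [-0.12587968 -0.9697226   0.70380981] 482.5900382695989
top [0.49284326 0.03728675 1.67226628] 483.6808951403861
wrist [0.12744445 0.59066973 0.38369878] 307.661128340509
0.15 [-0.7291254  -0.42329905 -0.69475024]
```

View pics/side0.png

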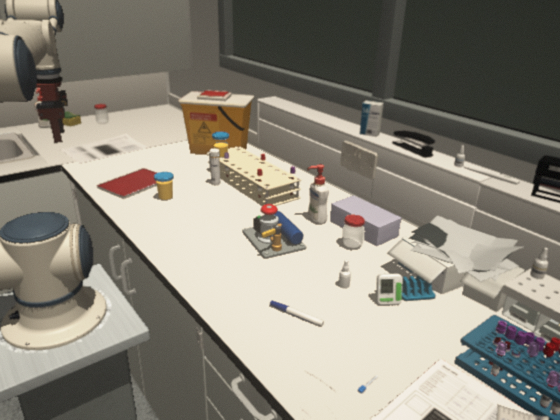

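View pics/top0.png

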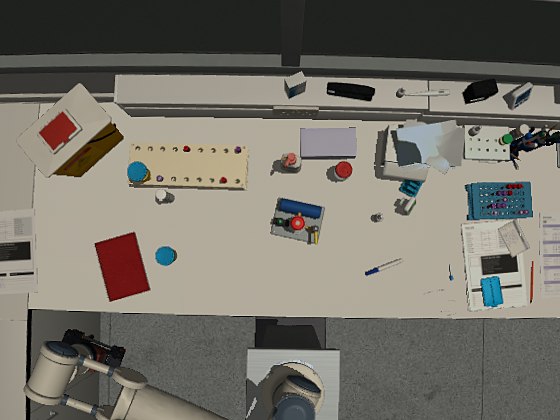

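View pics/wrist0.png

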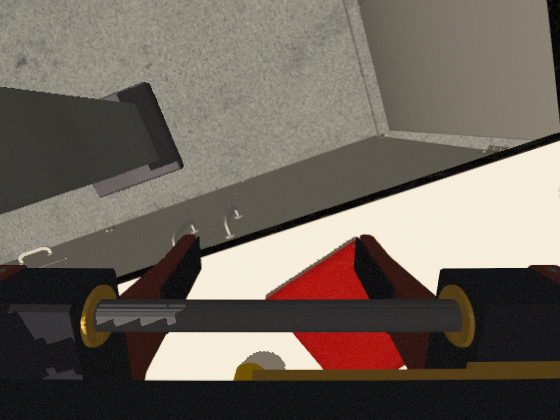

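The side view shows the pump at about (270,235), and the top view shows it at about (298,222), with its front towards the robot. I'll zoom in on both.

```bash
python3 - <<'E'
import cv2,numpy as np
a=cv2.imread('pics/top0.png')[190:250,260:340]; b=cv2.imread('pics/side0.png')[195:260,235:315]
a=cv2.resize(a,(560,420),interpolation=cv2.INTER_CUBIC);b=cv2.resize(b,(640,520),interpolation=cv2.INTER_CUBIC)
cv2.imwrite('pics/z_top.png',a);cv2.imwrite('pics/z_side.png',b)
from h import *
t=load('top0');s=load('side0')
def cen(S,box,f):
    x0,y0,x1,y1=box; h=cv2.cvtColor(S['frame'][y0:y1,x0:x1],cv2.COLOR_RGB2HSV); m=f(h[:,:,0].astype(int),h[:,:,1],h[:,:,2])
    n,l,st,c=cv2.connectedComponentsWithStats(m.astype(np.uint8)); 
    for i in range(1,n):
        if st[i,4]>3: print(st[i,4],c[i]+[x0,y0],st[i,:4]+[x0,y0,0,0])
red=lambda h,s,v:((h<6)|(h>172))&(s>150)&(v>80)
yel=lambda h,s,v:(h>12)&(h<32)&(s>120)&(v>70)
grn=lambda h,s,v:(h>40)&(h<85)&(s>100)&(v>50)
for nm,S,b in [('top',t,(260,190,340,250)),('side',s,(235,195,315,260))]:
    for n2,f in [('red',red),('yel',yel),('grn',grn)]: print(nm,n2); cen(S,b,f)
E
```

```text
top red
132 [297.1969697  222.87878788] [291 216  14  14]
top yel
9 [299. 214.] [298 213   3   3]
10 [306.5 227. ] [305 226   4   3]
29 [315.55172414 237.51724138] [314 232   4  12]
top grn
14 [279.71428571 221.        ] [278 219   4   5]
side red
101 [268.71287129 208.94059406] [262 204  15  10]
side yel
5 [279.2 224.4] [278 224   3   2]
160 [273.1375 237.5375] [262 228  19  22]
8 [271.875 238.125] [271 237   3   3]
side grn
```

View pics/z_top.png

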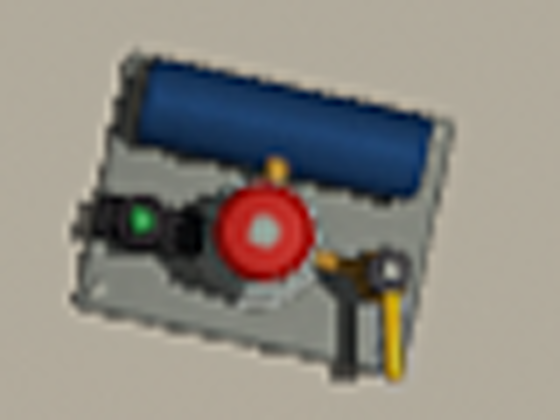

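View pics/z_side.png

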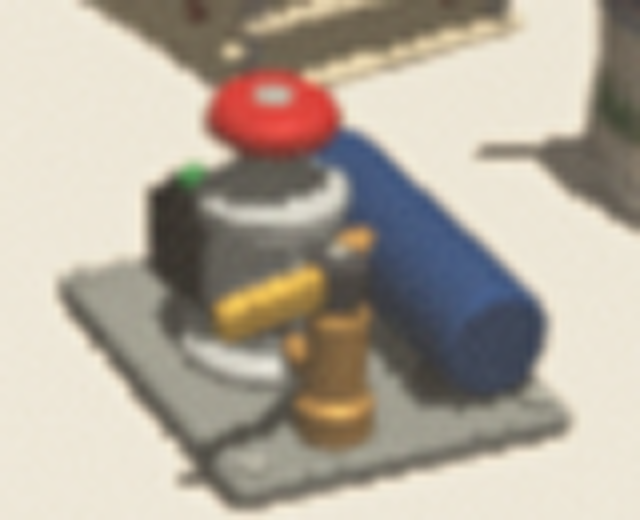

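```bash
python3 - <<'E'
from h import *
t=load('top0');s=load('side0')
# grey dot centre on knob top
print('knob tri',tri(t,(260+264/7,190+231/7),s,(235+272/8,195+95/8)))
print('knob z.112',onz(t,(260+264/7-.5,190+231/7-.5),.112))
ax=(260+390/7-.5,190+268/7-.5); e=(260+395/7-.5,190+380/7-.5)
print('axis',onz(t,ax,.08),'handle end',onz(t,e,.079))
print('pin',onz(t,(279.7,221),.055))
c=[(130,58),(450,122),(410,375),(78,300)]
for p in c: print(onz(t,(260+p[0]/7-.5,190+p[1]/7-.5),.012))
print(r.inverse_kinematics([.49,.02,.4],[180,0,0]))
print(r.sense()['orientation'])
E
```

```text
knob tri (array([ 0.57607337, -0.0064875 ,  0.11189477]), np.float64(0.0034868965116027413))
knob z.112 [ 0.57621334 -0.00385213  0.112     ]
axis [ 0.56163571 -0.06434404  0.08      ] handle end [ 0.50903872 -0.06757723  0.079     ]
pin [0.58313589 0.05337427 0.055     ]
[0.66560292 0.06106267 0.012     ]
[ 0.63709487 -0.09719753  0.012     ]
[ 0.51230196 -0.07930668  0.012     ]
[0.54590124 0.08407932 0.012     ]
[-1.63820131e+00 -1.17379110e+01  8.73076871e+01 -2.54444375e-14
  1.04430224e+02  8.83617987e+01]
[-1.79913654e+02 -4.26578626e-03  1.60931400e+02]
```

```bash
python3 - <<'E'
from h import *
r.grab(5)
r.reach([.46,-.02,.42],[180,0,0])
print(r.sense()['tcp_pos'],r.sense()['clock'],r.sense()['opening'],r.sense()['contact_force'])
s=snap('wrist','w1'); print(-np.array(s['R']).T@np.array(s['t']),s['R'])
E
```

```text
[ 0.46010744 -0.01945235  0.41994903] 3.7917 0.0005959427269621556 [-0.81368437 -0.52627725 -0.68394878]
[ 0.53112164 -0.01921534  0.40004376] [[ 2.23256040e-03 -9.99997380e-01 -5.05557203e-04]
 [-9.64684911e-01 -2.28688539e-03  2.63396645e-01]
 [-2.63397111e-01 -1.00345515e-04 -9.64687489e-01]]
```

View pics/w1.png

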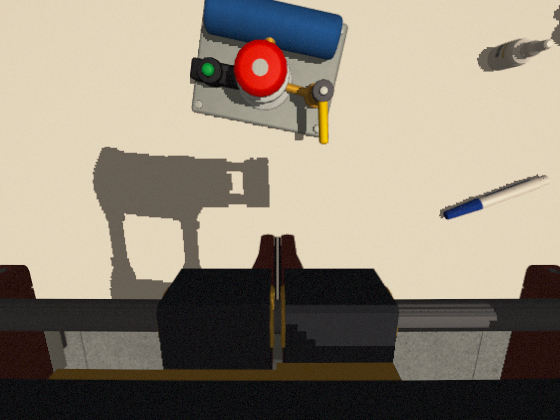

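The wrist view shows the knob centre at (260,67), the pin at (208,69), the tap hub at (323,90) and the handle end at (324,142). The surroundings of the tap are clear.

```bash
python3 - <<'E'
from h import *
w=load('w1');t=load('top0')
k=onz(w,(260,67),.112);a=onz(w,(323,90),.08);p=onz(w,(208,69),.053);e=onz(w,(324,142),.079)
print(k,a,p,e)
print('tri knob',tri(w,(260,67),t,(297.2,222.5)),'tri hub',tri(w,(323,90),t,(315.2,227.8)),'tri end',tri(w,(324,142),t,(315.9,243.8)))
d=p-a; print('yaw',np.degrees(np.arctan2(-d[0],d[1])), 'handle dir',np.degrees(np.arctan2(e[1]-a[1],e[0]-a[0])),np.linalg.norm((e-a)[:2]))
E
```

```text
[ 0.57720448 -0.00410575  0.112     ] [ 0.56159973 -0.0638906   0.08      ] [0.58467187 0.05340339 0.053     ] [ 0.51150188 -0.06707961  0.079     ]
tri knob (array([ 0.57621183, -0.00401736,  0.1166431 ]), np.float64(0.0008297096943108056)) tri hub (array([ 0.5618411 , -0.06445766,  0.07642519]), np.float64(0.00024035425319629916)) tri end (array([ 0.50979462, -0.06918838,  0.06123507]), np.float64(0.0016443976494323101))
yaw -11.12820788797292 handle dir -176.35771139198337 0.05019924296953464
```

```bash
cat > push.py <<'E'
from h import *
A=np.array([.5617,-.0641]); Z=.182+.067
def pos(deg,gap,rad=.036,hx=.010,hy=.0135):
    f=np.radians(deg); d=np.array([np.cos(f),np.sin(f)]); n=np.array([-np.sin(f),np.cos(f)]) # CCW motion dir
    h=hx*abs(n[0])+hy*abs(n[1])
    return A+rad*d-n*(.0045+h+gap)
E
python3 - <<'E'
from push import *
f0=np.array(r.sense()['contact_force'])
p=pos(183.6,.010); print(p)
r.servo_line([*p,.32],None,.2)
r.servo_line([*p,Z],None,.1); print(np.array(r.sense()['contact_force'])-f0)
for a in [190,200,210,220,230,240,246]:
    r.servo_line([*pos(a,0),Z],None,.06)
    s=r.sense(); print(a,np.round(np.array(s['contact_force'])-f0,2),s['clock'])
snap('wrist','w2');snap('side','s2');snap('top','t2')
E
```

```text
[ 0.52397515 -0.03781563]
[-0.55385589  0.08134001 -0.98043297]
190 [ 0.04 -0.71 -0.28] 5.825
200 [ 0.74  0.94 -0.77] 6.0833
210 [ 0.7   0.45 -0.34] 6.35
220 [ 0.77  0.45 -0.69] 6.6167
230 [ 0.16  0.56 -0.59] 6.8917
240 [ 0.2  -0.17 -0.16] 7.175
246 [ 0.91 -0.37 -1.13] 7.425
```

View pics/w2.png

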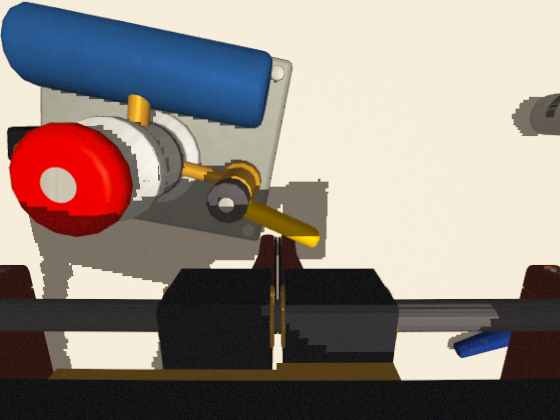

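The handle runs from (228,203) to (318,243) and follows the fingertip as planned, at about 246° in the world. I'll carry on to the stop at about 259°.

```bash
python3 - <<'E'
from push import *
f0=np.array([-.81,-.53,-.68])
for a,g in [(252,0),(256,0),(259,0),(261,0),(263,-.001),(263,-.0025)]:
    r.servo_line([*pos(a,g),Z],None,.05); r.wait(.1)
    s=r.sense(); F=np.array(s['contact_force'])-f0; print(a,np.round(F,2),s['tcp_pos'],s['clock'])
    if np.linalg.norm(F)>9: break
r.servo_line([*(pos(255,.025)),Z],None,.15)
r.servo_line([*(pos(255,.025)),.33],None,.25)
r.servo_line([.47,-.05,.40],None,.25)
snap('wrist','w3'); print(r.sense()['clock'])
E
```

```text
252 [ 1.16 -0.34  1.61] [ 0.53336969 -0.09288953  0.24902434] 7.925
256 [ 0.24  0.43 -0.21] [ 0.53610176 -0.09488005  0.24902109] 8.275
259 [-0.04  1.43  0.4 ] [ 0.53830335 -0.09626469  0.2489964 ] 8.625
261 [-5.45  4.19  3.86] [ 0.53923844 -0.09666598  0.24884144] 8.975
263 [-13.26   6.81   7.59] [ 0.54059805 -0.09706879  0.24861563] 9.325
10.725
```

View pics/w3.png

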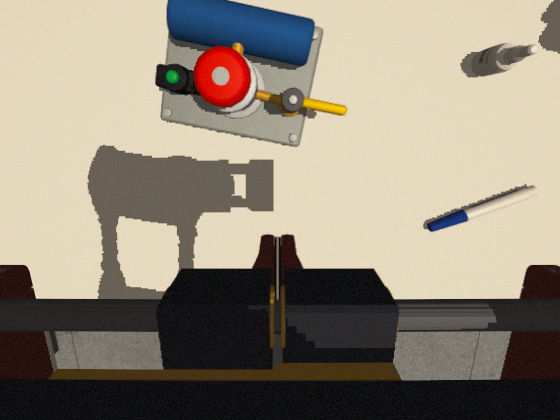

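```bash
python3 - <<'E'
from push import *
w=load('w3')
a=onz(w,(292,99),.08);e=onz(w,(346,110),.079);p=onz(w,(172,76),.053);k=onz(w,(221,76),.112)
yaw=np.arctan2(-(p-a)[0],(p-a)[1]);hd=np.arctan2(e[1]-a[1],e[0]-a[0])
print('yaw',np.degrees(yaw),'tap',(hd-(np.pi+yaw))%(2*np.pi),k)
k=np.array([.5768,-.0041])
f0=np.array([-.81,-.53,-.68])
r.servo_line([.5,-.03,.36],None,.25)
r.servo_line([*k,.32],None,.2); r.wait(.1);f0=np.array(r.sense()['contact_force'])
for z in [.299,.295,.292,.288,.284,.281,.279,.278,.277,.276]:
    r.servo_line([*k,z],None,.05); s=r.sense();F=np.array(s['contact_force'])-f0
    print(z,np.round(F,1),np.round(s['tcp_pos'],4),s['clock'])
    if F[2]>17: break
snap('side','s4')
r.servo_line([*k,.299],None,.1); r.wait(.2)
s=r.sense();print(np.array(s['contact_force'])-f0,s['clock'])
E
```

```text
yaw -11.269643870623025 tap 1.5807170114500213 [ 0.57700227 -0.00453944  0.112     ]
0.299 [ 1.7  1.  -1.1] [ 0.5767 -0.0041  0.2986] 12.3583
0.295 [ 0.4  0.8 -1.7] [ 0.5768 -0.0041  0.2948] 12.6083
0.292 [0.7 1.1 1.3] [ 0.5769 -0.0041  0.2926] 12.8583
0.288 [ 0.9 -0.5  4. ] [ 0.577  -0.0041  0.2887] 13.1083
0.284 [0.6 1.1 4.1] [ 0.577  -0.0041  0.2849] 13.3583
0.281 [0.1 0.3 5.2] [ 0.577  -0.0041  0.2821] 13.6083
0.279 [ 0.1 -0.3  6.5] [ 0.577  -0.0041  0.2803] 13.8583
0.278 [-0.6  0.1  6.4] [ 0.5769 -0.0041  0.2795] 14.1083
0.277 [-2.2  0.   9.4] [ 0.5769 -0.0041  0.2793] 14.3583
0.276 [-3.5  1.3 13.3] [ 0.5768 -0.0041  0.2792] 14.6083
[ 0.43125634 -0.6240618  -1.81055262] 15.2417
```

The stop was reached at TCP z 0.279, a stroke of about 15 mm. I'll repeat full strokes and check the pin after each one.

```bash
python3 - <<'E'
from h import *
k=np.array([.5768,-.0041])
def look(i):
    s=snap('side',f'p{i}'); t=snap('top',f'pt{i}')
    for nm,f,b in [('side',s,(235,195,315,260)),('top',t,(265,205,290,235))]:
        x0,y0,x1,y1=b;h=cv2.cvtColor(f['frame'][y0:y1,x0:x1],cv2.COLOR_RGB2HSV)
        m=cv2.inRange(h,(40,80,40),(85,255,255));print(nm,'green px',(m>0).sum(),cv2.boundingRect(m))
look(1)
for i in [2,3]:
    r.servo_line([*k,.276],None,.06); r.wait(.25); s=r.sense();print(i,np.round(s['contact_force'],1),np.round(s['tcp_pos'],4))
    r.servo_line([*k,.299],None,.08); r.wait(.3); print(r.sense()['clock']); look(i)
ims=[cv2.resize(cv2.imread(f'pics/p{i}.png')[195:260,235:315],(260,211),interpolation=cv2.INTER_CUBIC) for i in (1,2,3)]
cv2.imwrite('pics/pp.png',np.hstack(ims))
E
```

```text
side green px 2 (23, 21, 2, 2)
top green px 0 (0, 0, 0, 0)
2 [-6.1 -0.3 15. ] [ 0.5768 -0.0041  0.2792]
16.8667
side green px 3 (23, 21, 2, 2)
top green px 0 (0, 0, 0, 0)
3 [-5.2  0.5 15.3] [ 0.5769 -0.0041  0.2792]
18.4917
side green px 3 (23, 21, 2, 2)
top green px 0 (0, 0, 0, 0)
```

View pics/pp.png

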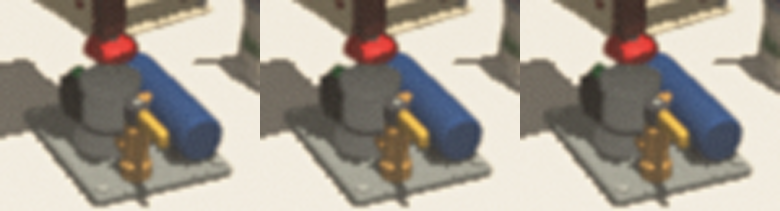

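After three strokes the pin is still low: only a trace of green shows at the collar, left of the barrel. The tap is still shut. I'll do more strokes, one at a time.

```bash
python3 - <<'E'
from h import *
k=np.array([.5768,-.0041])
def look(i):
    s=snap('side',f'p{i}')
    h=cv2.cvtColor(s['frame'][195:260,235:315],cv2.COLOR_RGB2HSV)
    m=cv2.inRange(h,(40,80,30),(85,255,255));n=(m>0).sum();print('green px',n,cv2.boundingRect(m));return n
for i in [4,5]:
    r.servo_line([*k,.276],None,.06); r.wait(.25); s=r.sense();print(i,np.round(s['contact_force'],1),np.round(s['tcp_pos'],4))
    r.servo_line([*k,.299],None,.08); r.wait(.3); print(r.sense()['clock'])
    if look(i)>9: break
cv2.imwrite('pics/pp2.png',cv2.resize(cv2.imread(f'pics/p{i}.png')[195:260,235:315],(640,520),interpolation=cv2.INTER_CUBIC))
E
```

```text
4 [-4.6  0.1 13.9] [ 0.5769 -0.0041  0.2792]
20.1167
green px 13 (23, 15, 2, 7)
```

View pics/pp2.png

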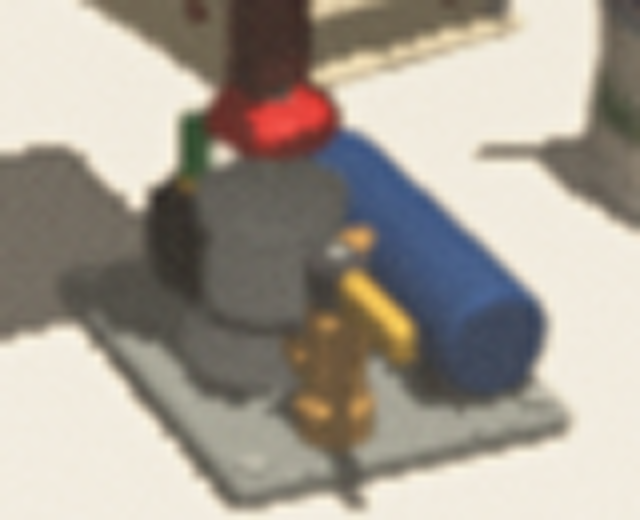

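The pin has popped out, green at crop (193,145) with the yellow band at (190,185). I'll retreat straight up, away from everything, and check.

```bash
python3 - <<'E'
from h import *
r.servo_line([.5768,-.0041,.40],None,.2)
r.servo_line([.44,-.03,.42],None,.25)
s=snap('side','f_s');t=snap('top','f_t');w=snap('wrist','f_w')
a=cv2.resize(s['frame'][195:260,235:315],(400,325),interpolation=cv2.INTER_CUBIC)
b=cv2.resize(w['frame'][0:160,140:380],(400,325))
cv2.imwrite('pics/fin.png',np.hstack([a,b])[:,:,::-1])
d=cv2.absdiff(load('side0')['frame'],s['frame']).max(2);cv2.imwrite('pics/diff.png',np.hstack([d]))
print(r.sense()['clock'])
# pin height: side-view pin top column/row at known pin xy
P=np.array([.5843,.0534])
for z in (.054,.069,.074): print(z,proj(s,[*P,z]))
h=cv2.cvtColor(s['frame'][195:260,235:270],cv2.COLOR_RGB2HSV);m=cv2.inRange(h,(40,80,30),(85,255,255));print(np.array(cv2.boundingRect(m))+[235,195,0,0])
kz=[proj(s,[.577,-.0041,z]) for z in (.112,.097)];print(kz)
E
```

```text
21.6917
0.054 [258.39443632 216.45027051]
0.069 [258.41108336 211.85658148]
0.074 [258.41665155 210.31541226]
[258 209   3   8]
[array([268.13656157, 206.47092982]), array([268.06984958, 211.31276963])]
```

View pics/fin.png

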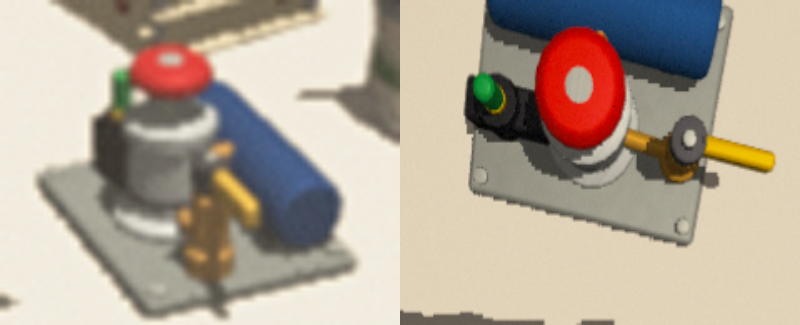

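View pics/diff.png

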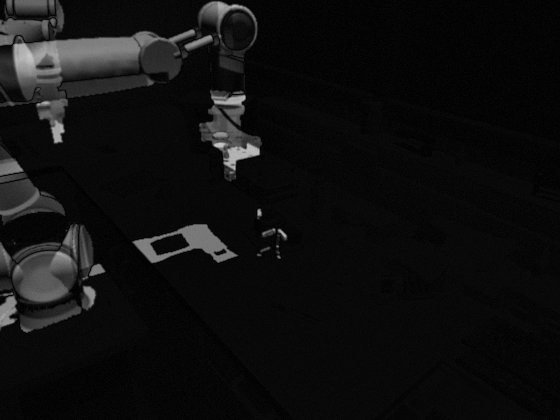

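The pin is out, with its yellow band fully visible. Its top sits at side row 209, against a predicted 210 for fully out. The knob is up and the tap is shut. Apart from the robot and its shadow, the difference image shows changes only at the tap and pin, so no bystander moved.

```bash
python3 -c "
from station import r
r.hand_in()"
```

```text
the job is handed in; nothing more can be done
```

I shut the vent tap, pumped the plunger until the indicator pin popped out, and handed the job in. The robot's clock was at about 22 s at the last check, against the 58 s limit. `r.hand_in()` gives no verdict, so the results below are from my own last checks.

- **Tap:** I pushed it round with the closed fingertips until it met its stop. From the wrist picture it measured about 1.58 rad.
- **Strokes:** Four full strokes of about 15 mm each were needed, with the knob let fully up after each one.
- **Pin:** It is fully out and its yellow band shows. The robot never went near it.
- **Plunger:** The knob is up.
- **Bystanders:** Comparing side pictures from before and after shows changes only at the tap, the pin, and the robot and its shadow.

**Disagreements:** Two of the two-view height measurements were off. The handle end came out at 61 mm instead of 65–79 mm. The knob came out at 117 mm from the wrist and top views, but 112 mm from the side and top views. I used the given handle height and felt for contact when pressing the knob, and both worked without trouble.

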